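# Slip-angle test: tilt the ramp until one sled slides, then sort it out

### The job

Two look-alike blue-knobbed sleds stand on the slip tester and one of them has a slicker sole. With closed fingertips draw the red lever bar slowly and lightly (under about 20 N, not clamped) towards the stop end of the ramp, so that the ramp tilts until one sled slides by itself all the way down to the rubber stop while the other stays put, and leave the ramp standing at that angle. Then pick up the sled that slid by its knob and set it flat in the steel tray; do not touch the sled that stayed or push a sled along the ramp, and leave the flask and the tape roll alone.

Things in the scene. Friction and masses are not known exactly. Their poses are not given: they have to be found in the camera images.
- ramp (a joint): tilt of the ramp about its level hinge, rad: 0 flat at the start, grows as the far end rises, end stop at 0.75. The hinge is stiff: it stays at whatever angle it is left; turning it up takes about 6 to 14 N at the lever bar. The first sled slips at an unknown tilt between 0.17 and 0.45, the second only 0.06 to 0.13 rad later.
- ramp_hinge (a point): middle of the hinge line, 45 mm above the worktop. Axes turn with the ramp: x up the ramp (level at tilt 0), y along the hinge to the lever's side, z out of the deck. Metal deck 215 mm long (x), 122 wide (y), its face at z = +6 mm; two lanes 50 mm wide at y = +31 and -31, with rails 6 mm high beside and between them. A red line crosses at x = 130 mm; both sleds start above it.
- ramp_stop (a point): middle of the black rubber stop across the low end of both lanes, on the deck's face at its up-ramp side (26 mm up-ramp of the hinge, same axes as ramp_hinge). It stands 12 mm high; a sled lying against it has its centre 25 mm up-ramp of this point.
- tester: grey base plate of the slip tester, fixed, 240 (x) x 235 (y) mm, its top 14 mm above the worktop, three hinge bearings up to 57 mm. Origin on the worktop under the ramp's middle line, 105 mm up-ramp of the hinge; the plate reaches y = -85 to +151 mm.
- lever_bar (a point): centre of the lever's red grip bar, round, 12 mm thick, 36 mm long, parallel to the hinge, on a 10 mm rod rising from the hinge shaft 125 mm beside the ramp's middle line. It is 140 mm from the hinge axis, leaning 0.3 rad up-ramp at tilt 0. Pushed from its up-ramp side, level towards the hinge, it tilts the ramp about 0.007 rad per mm; its height changes by only a few mm. Axes as ramp_hinge.
- sled_a: test sled: steel block 50 (x) x 44 (y) x 12 mm on a black sole, with an upright blue round knob 16 mm in diameter from 12 to 48 mm height in its middle, about 0.08 kg. Origin at the centre of the underside, z up through the knob, x up the ramp at the start. Looks the same as sled_b; lanes vary; which is slicker shows only on tilting.
- sled_b: the other test sled, same shape, size and origin as sled_a.
- tray: shallow open steel tray, fixed, 110 (x) x 140 (y) x 18 mm, walls and floor 3 mm thick. Origin at the centre of its underside, z up.
- flask_1: small conical glass flask with plug, 61 mm wide and 111 mm tall, loose bystander. Origin at the centre of its underside.
- tape_roll: roll of beige tape lying flat, 63 mm wide and 20 mm high, loose bystander. Origin at the centre of its underside.
Things that resemble listed ones, but are neither listed nor needed, are in the scene too. Leave any orange or pink look-alike of the sled_a alone.

How it is judged:
On the way:
1. the slicker sled has slid down to the rubber stop and the ramp stands still, tilted, with the other sled still above the red line (x of sled_a in the frame of ramp_hinge between 0.04 and 0.06 m and z of sled_a in the frame of ramp_hinge between -0.002 and 0.014 m and value of joint ramp above 0.14 rad and velocity of joint ramp between -0.05 and 0.05 rad/s and x of sled_b in the frame of ramp_hinge above 0.125 m and z of sled_b in the frame of ramp_hinge between 0 and 0.012 m), for 0.3 s.
At the end, for the whole second after the job is handed in: The sled that slid stands flat (within 0.1 rad) on the floor of the steel tray, at rest; the ramp still stands tilted (over 0.14 rad) and still, and the other sled is on it, its centre within 5 mm of the red line or above it (x of sled_a in the frame of tray between -0.05 and 0.05 m and y of sled_a in the frame of tray between -0.065 and 0.065 m and z of sled_a in the frame of tray between 0 and 0.008 m and angle between sled_a's own z axis and vertical below 0.1 rad and linear speed of each of sled_a, sled_b below 0.02 m/s and value of joint ramp above 0.14 rad and velocity of joint ramp between -0.05 and 0.05 rad/s and x of sled_b in the frame of ramp_hinge above 0.125 m and z of sled_b in the frame of ramp_hinge between 0 and 0.012 m); the robot touches nothing.
It fails at once if the tester is handled roughly: over 20 N between robot and ramp or lever, or the ramp swung faster than 0.8 rad/s (contact force between any of the arm, the fingers and ramp above 20 N or velocity of joint ramp above 0.8 rad/s).
It fails at once if the sled that should stay is touched, or slides too (contact force between any of the fingers, the arm and sled_b above 0.5 N or x of sled_b in the frame of ramp_hinge below 0.12 m).
It fails at once if a sled is pushed or carried while it has not yet slid to the stop (contact force between any of the fingers, the arm and sled_a above 0.5 N and x of sled_a in the frame of ramp_hinge between 0.068 and 0.22 m and y of sled_a in the frame of ramp_hinge between -0.06 and 0.06 m and z of sled_a in the frame of ramp_hinge between 0 and 0.012 m).
It fails at once if the flask or the tape roll is moved (over 20 mm) or tipped ((distance of flask_1 from where it was at the start of the episode above 0.02 m or angle between flask_1's own z axis and vertical above 0.3 rad) or distance of tape_roll from where it was at the start of the episode above 0.02 m).
It also fails if it takes over 61 s, if anything falls off the work surface, if the arm or the gripper's body presses on something with over 40 N, if the wrist force passes 120 N, or if a joint passes its speed limit or range.

### The arm

A 6-joint arm with a two-finger parallel gripper is mounted at the origin on a cart in front of the work surface, level with it; the furniture and walls round the work are solid. World frame = base frame: x ahead of the robot, y to its left, z up, the work surface at z = 0. Lengths are in m, angles in rad, forces in N, time in s.
With the tool pointing down it reaches from about 0.375 to 0.825 m from the base axis. Payload 5.5 kg.
Tool frame: the origin (TCP) lies between the finger pads; the fingertips stand 25 mm ahead of it and the grasp point (between the pads) lies 6 mm ahead of it (ctrl.tips_ahead is the z of the fingertips in the tool frame, in m); z points along the fingers, y is the line along which they close (so a half turn about z gives the same grasp; the last joint's range is limited). The gripper opens to 85 mm and grips with 20 to 120 N. Pads are 22 mm wide; open, the fingers measure 114 mm over their backs; the gripper's body (76 mm by 85 mm) begins 54 mm behind the grasp point. The pads swing forward as they close: fully open they stand 13 mm farther back than shut.
Start: joints at [-1.106, 0.314, -0.047, 1.21, 0, 1.571], TCP at [0.269, -0.536, 0.256] pointing down, gripper open.
Joint ranges: [-2.67, 2.67], [-0.69, 1.73], [-1.03, 1.25], [-2.08, 2.16], [-1.42, 1.45], [-3.14, 3.14]. Speed limits (rad/s): [2.39, 2.39, 3.01, 3.14, 3.14, 3.14].

### API

Orientations are given as a unit quaternion [w, x, y, z].
In Python, from rig import ctrl gives the robot as it stands.
- The arm moves only by the tool move_arm, never from a script. Its argument "targets" is a list of rows, each a list of 7 numbers: the finger opening in cm, from 0 to 8.54, then the shift along the tool's x, y, z in cm, then the turn, a rotation vector about the tool's x, y, z in rad. A call has 1 to 20 rows; each row is the pose to reach, as a shift and turn from the pose commanded when the call began, along the tool's axes at that moment; what a row does not reach only later rows make up. A row lasts 1/8 s, in which the tool goes at most 62.5 mm and 10.7 degrees, less where a joint would pass 70% of its speed; a pose out of reach is approached as far as the arm can. A call with a gripper value outside its range is refused whole. The fingers move at their own pace and stop on an object; "grip_force" is the grip in N (left out, the last holds). Time passes only in rows, so rows that repeat a pose let the fingers close. It gives the time, the measured TCP pose, the force, the opening and the grip force at its end, in the units of the state.
- ctrl.read_state(): the state, without advancing time (a new reading comes with each control period).
- ctrl.snapshot(name): name is "side" or "top"; returns (picture, depth): 400x640x3 uint8, red, green, blue; 400x640 float32, m along the optical axis (not along the pixel's ray), 0 where there is no reading.
- ctrl.camera_info(name): a dict with "vfov" (degrees; the focal length in pixels is half the picture's height over the tangent of half this angle, whatever the lens; pixels are square), "cx", "cy" (the principal point, pixels), "world_to_cam" (4x4, takes a point from world to camera coordinates). Camera axes: x right, y up, looking along -z (the intrinsics and any distortion apply to the point x, -y, -z); pixel columns grow to the right and rows downward; lengths in m; the calibration is good to about 2 mm. A picture is of the moment at which its call begins. camera_info takes no time and is no camera call.
- ctrl.sign_off(): hands the job in; it is judged then, once.
The state is a dict: "clock": time; "q": joint angles; "joint_vel": joint speeds; "joint_efforts": joint torques, N m; "ee_pos": TCP position; "orientation": TCP orientation; "wrist_force": force on the tool from outside, world axes, zero at the start; "moment": the same for the moment, N m; "gripper_width": finger opening in m; "gripper_force": force on a finger pad.
Only numpy, scipy, OpenCV 4.12 (cv2) and the standard library are available. Lean on these libraries where they do the work, as an engineer would, in place of code of your own. Each camera call takes 0.05 s, during which the arm holds its last target. There are 200 camera calls.

## Working session

There is one attempt and no reset: what is moved stays moved. The work goes in short steps, Python scripts to look and compute and a tool call to move; the robot and the scene stay as the last step left them, time stands still between calls to the robot, and variables do not carry over. Pictures are saved under pics/ and viewed, at most 10 in all, crops included, and the job is handed in when it is done.

Besides the shell and the picture viewer there is one more tool, called after "Emit:" as a command line: name --pt "numbers of a row" for each row, then --argument value for the rest. move_arm: Moves the arm, as the interface text tells. Its arguments: {"type":"object","properties":{"targets":{"type":"array","items":{"type":"array","items":{"type":"number"}}},"grip_force":{"type":"number"}},"required":["targets"]}

```bash
mkdir -p pics; ls
python3 - <<'E'
from rig import ctrl
import cv2,numpy as np
for n in("side","top"):
    p,d=ctrl.snapshot(n); cv2.imwrite(f"pics/{n}0.png",p[:,:,::-1]); np.save(f"{n}0.npy",d)
    c=ctrl.camera_info(n); print(n,c)
    print(d.min(),d.max(),(d==0).mean())
s=ctrl.read_state();print(s); print(ctrl.tips_ahead)
E
```

```text
pics
side {'vfov': 49.471979990201994, 'cx': 308.06318009520794, 'cy': 203.1517856969683, 'world_to_cam': array([[-0.8761395 , -0.48203777, -0.00437826,  0.47553205],
       [ 0.26165342, -0.4831634 ,  0.83551817, -0.20775619],
       [-0.40486673,  0.73088489,  0.54944537, -1.09043511],
       [ 0.        ,  0.        ,  0.        ,  1.        ]])}
0.0 3.400539 0.00395703125
top {'vfov': 48.43269358816782, 'cx': 319.4467633970312, 'cy': 200.2130199752953, 'world_to_cam': array([[-0.20300353, -0.97911928, -0.01072369,  0.14644247],
       [ 0.90516859, -0.19182543,  0.37930572, -0.48531135],
       [-0.37344263,  0.06729365,  0.92520926, -1.14348588],
       [ 0.        ,  0.        ,  0.        ,  1.        ]])}
0.0 2.120318 0.003953125
{'clock': 0.1, 'q': array([-1.10599928e+00,  3.14137199e-01, -4.79852423e-02,  1.21020297e+00,
        8.51952255e-06,  1.57079059e+00]), 'joint_vel': array([ 2.11367486e-04, -1.53684445e-03,  4.16965952e-03, -3.86200824e-05,
       -6.99204788e-05, -1.78056183e-03]), 'joint_efforts': array([-1.53804608e-04, -5.40763986e+01,  3.40542197e+01,  1.11062836e-02,
       -1.00838761e-05,  2.65760048e-05]), 'ee_pos': array([ 0.26872909, -0.53591148,  0.25552891]), 'orientation': array([-7.44969738e-04,  9.73115842e-01,  2.30314945e-01, -1.71935876e-04]), 'wrist_force': array([ 0.94184119, -0.31976202,  0.43315736]), 'moment': array([ 0.04745307, -0.02799226, -0.00208096]), 'gripper_force': 0.0, 'gripper_width': 0.08521357506336082}
0.025
```

View pics/side0.png

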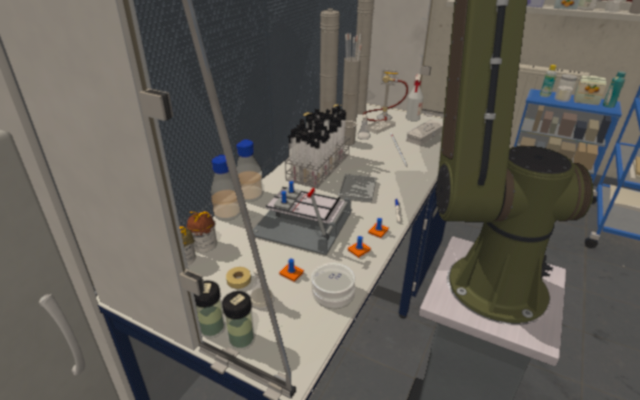

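View pics/top0.png

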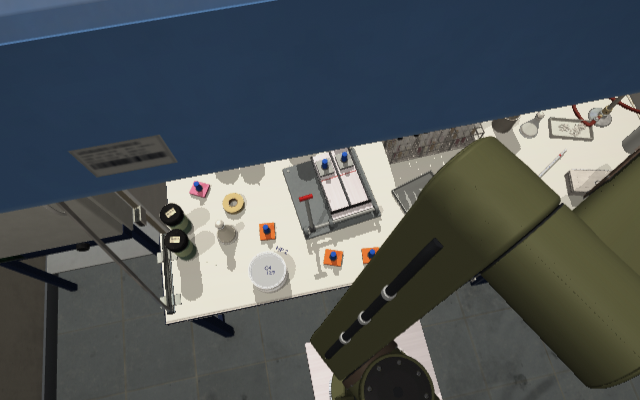

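```bash
cat > h.py <<'E'
import numpy as np,cv2
from rig import ctrl
def cam(n):
    c=ctrl.camera_info(n); return c,200/np.tan(np.radians(c["vfov"]/2)),np.linalg.inv(c["world_to_cam"])
def ray(n,u,v):
    c,f,W=cam(n); d=np.array([(u-c["cx"])/f,-(v-c["cy"])/f,-1.]); return W[:3,3],W[:3,:3]@d
def dep(n,d,u,v): o,r=ray(n,u,v); return o+r*d[int(round(v)),int(round(u))]
def plane(n,u,v,z): o,r=ray(n,u,v); return o+r*((z-o[2])/r[2])
def tri(u1,v1,u2,v2):
    o1,r1=ray("side",u1,v1); o2,r2=ray("top",u2,v2)
    s=np.linalg.lstsq(np.c_[r1,-r2],o2-o1,rcond=None)[0]; a=o1+s[0]*r1;b=o2+s[1]*r2
    return (a+b)/2,np.linalg.norm(a-b)
def proj(n,p):
    c,f,W=cam(n); q=c["world_to_cam"]@np.r_[p,1]; return c["cx"]-f*q[0]/q[2],c["cy"]+f*q[1]/q[2]
def cents(p,lo,hi,roi,amin=8):
    h=cv2.cvtColor(p,cv2.COLOR_RGB2HSV); m=cv2.inRange(h,lo,hi); k=np.zeros_like(m);x0,y0,x1,y1=roi;k[y0:y1,x0:x1]=m[y0:y1,x0:x1]
    n,_,st,c=cv2.connectedComponentsWithStats(k); return [(*c[i].round(1),st[i].tolist()) for i in range(1,n) if st[i,4]>=amin]
E
python3 - <<'E'
from h import *
for n,roi in(("side",(170,150,430,300)),("top",(180,130,450,280))):
    p=cv2.imread(f"pics/{n}0.png")[:,:,::-1].copy(); d=np.load(f"{n}0.npy")
    for nm,lo,hi in(("blue",(100,140,60),(125,255,255)),("red",(0,170,110),(4,255,255)),("red2",(174,150,100),(180,255,255))):
        for c in cents(p,lo,hi,roi): print(n,nm,c,dep(n,d,c[0],c[1]).round(3))
a=cv2.imread("pics/top0.png")[130:280,270:450]; b=cv2.imread("pics/side0.png")[160:260,240:400]
a=cv2.resize(a,None,fx=4,fy=4,interpolation=3);cv2.imwrite("pics/ctop.png",a)
b=cv2.resize(b,None,fx=5,fy=5,interpolation=3);cv2.imwrite("pics/cside.png",b)
E
```

```text
side blue (np.float64(244.9), np.float64(152.5), [238, 150, 15, 7, 88]) [ 0.788 -0.041  0.167]
side blue (np.float64(219.3), np.float64(164.0), [212, 155, 16, 18, 227]) [0.785 0.085 0.186]
side blue (np.float64(290.9), np.float64(186.7), [290, 182, 3, 10, 27]) [ 0.629 -0.048  0.084]
side blue (np.float64(283.5), np.float64(196.5), [282, 191, 4, 12, 37]) [0.618 0.014 0.087]
side blue (np.float64(378.7), np.float64(223.5), [377, 219, 4, 10, 28]) [ 0.342 -0.058  0.038]
side blue (np.float64(359.2), np.float64(241.7), [358, 237, 4, 11, 36]) [0.36  0.041 0.033]
side blue (np.float64(291.0), np.float64(264.9), [289, 259, 5, 13, 42]) [0.473 0.217 0.038]
side red (np.float64(310.5), np.float64(192.4), [308, 189, 6, 8, 23]) [0.485 0.091 0.183]
top blue (np.float64(344.0), np.float64(156.3), [342, 152, 5, 10, 42]) [ 0.623 -0.053  0.1  ]
top blue (np.float64(324.2), np.float64(163.5), [322, 159, 5, 10, 40]) [0.616 0.007 0.093]
top blue (np.float64(196.8), np.float64(185.6), [194, 182, 6, 9, 35]) [0.646 0.386 0.047]
top blue (np.float64(265.7), np.float64(228.5), [263, 225, 6, 8, 33]) [0.47  0.207 0.051]
top blue (np.float64(371.4), np.float64(253.1), [369, 250, 6, 7, 34]) [ 0.339 -0.068  0.051]
top blue (np.float64(332.9), np.float64(255.3), [331, 252, 5, 8, 34]) [0.356 0.037 0.048]
top red (np.float64(305.5), np.float64(197.1), [299, 194, 14, 7, 43]) [0.486 0.084 0.184]
```

View pics/ctop.png

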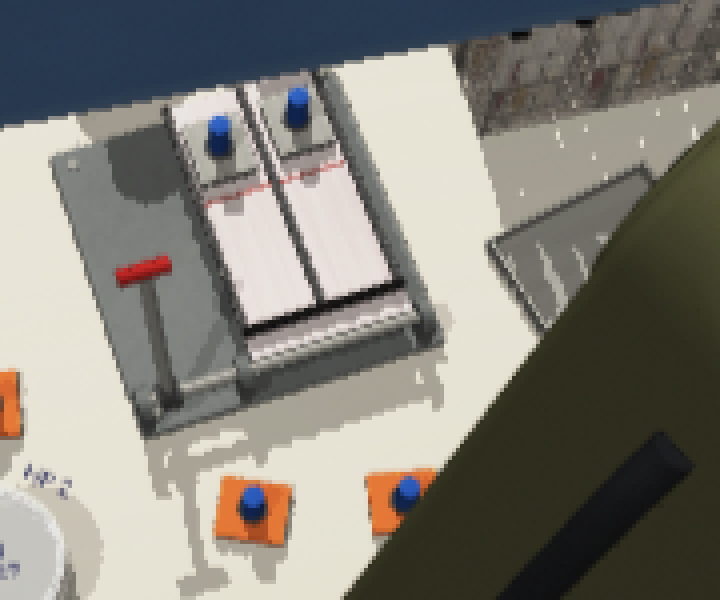

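View pics/cside.png

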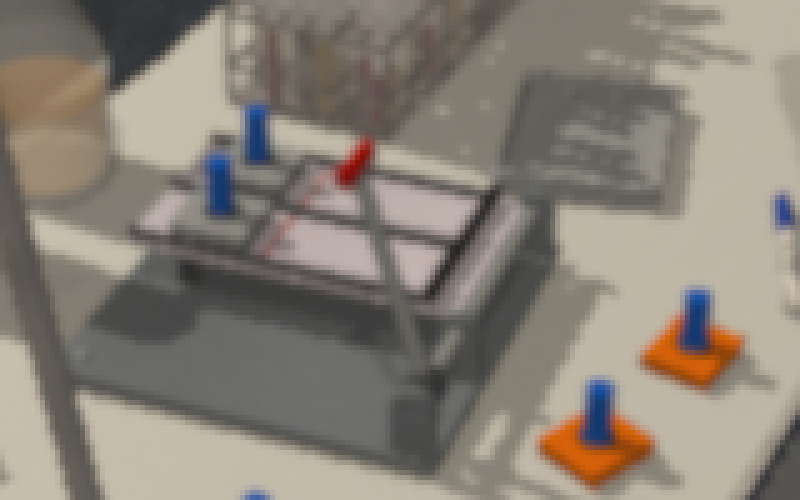

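Run:
```python
from h import *
f=lambda x,y:(270+x/4,130+y/4)
for nm,x,y,z in(("plateNL",150,435,.014),("plateFL",55,158,.014),("plateNR",438,345,.014),("shaftL",182,390,.045),("shaftR",412,320,.045),("stopL",246,333,.06),("stopR",402,285,.06),("redL",205,205,.051),("redR",342,162,.051),("trayW",490,242,.018),("trayN",642,168,.018),("trayS",543,330,.018)):
    print(nm,plane("top",*f(x,y),z).round(4))
print("bar",tri(310.5,192.4,305.5,197.1)); print(tri(290.9,186.7,344,156.3),tri(283.5,196.5,324.2,163.5))
g=lambda x,y:(240+x/5,160+y/5)
for nm,x,y in(("t1",525,75),("t2",690,112),("t3",675,212),("t4",505,170)): print(nm,plane("side",*g(x,y),.018).round(4))
```

```text
plateNL [0.4277 0.096  0.014 ]
plateFL [0.6612 0.1246 0.014 ]
plateNR [ 0.4518 -0.1246  0.014 ]
shaftL [0.446  0.0681 0.045 ]
shaftR [ 0.4639 -0.1048  0.045 ]
stopL [0.4734 0.0158 0.06  ]
stopR [ 0.4862 -0.1016  0.06  ]
redL [0.5815 0.023  0.051 ]
redR [ 0.5947 -0.0839  0.051 ]
trayW [ 0.5221 -0.1827  0.018 ]
trayN [ 0.5575 -0.3121  0.018 ]
trayS [ 0.4459 -0.2021  0.018 ]
bar (array([0.48860783, 0.08341273, 0.17730341]), np.float64(0.0002588039974172433))
(array([ 0.63442039, -0.05683066,  0.07818806]), np.float64(0.00010279493994939691)) (array([0.62259437, 0.00552712, 0.08045257]), np.float64(0.0005996496686216621))
t1 [ 0.5598 -0.3007  0.018 ]
t2 [ 0.4392 -0.3078  0.018 ]
t3 [ 0.4022 -0.186   0.018 ]
t4 [ 0.5186 -0.1801  0.018 ]
```

Run:
```python
from h import *
d=np.load("top0.npy")
for u,v in((200,130),(260,135),(300,135),(330,130),(400,120),(450,115),(330,60),(300,20),(120,155)): print((u,v),dep("top",d,u,v).round(3))
d=np.load("side0.npy")
for u,v in((330,130),(305,140),(345,150),(230,150),(210,60),(300,60)): print("s",(u,v),dep("side",d,u,v).round(3))
```

```text
(200, 130) [0.303 0.203 0.849]
(260, 135) [0.303 0.145 0.819]
(300, 135) [0.302 0.101 0.804]
(330, 130) [0.303 0.066 0.803]
(400, 120) [ 0.302 -0.018  0.796]
(450, 115) [ 0.302 -0.082  0.787]
(330, 60) [0.303 0.067 0.922]
(300, 20) [0.302 0.092 0.976]
(120, 155) [0.298 0.29  0.837]
s (330, 130) [ 0.634 -0.325  0.164]
s (305, 140) [ 0.663 -0.199  0.171]
s (345, 150) [ 0.66  -0.521 -0.004]
s (230, 150) [0.387 0.502 0.506]
s (210, 60) [0.814 0.037 0.464]
s (300, 60) [ 0.815 -0.438  0.351]
```

Emit:
move_arm --pt "0 4 -3.5 0 0 0 0.03" --pt "0 9 -7.9 0 0 0 0.06" --pt "0 14 -12.3 0 0 0 0.1" --pt "0 19 -16.6 0 0 0 0.14" --pt "0 24 -21 0 0 0 0.18" --pt "0 29 -25.4 0 0 0 0.22" --pt "0 34 -29.7 0 0 0 0.26" --pt "0 39 -34.1 0 0 0 0.3" --pt "0 44 -38.5 0 0 0 0.33" --pt "0 48 -42 0 0 0 0.354" --pt "0 50.6 -44.3 0 0 0 0.354" --pt "0 50.6 -44.3 0 0 0 0.354" --pt "0 50.6 -44.3 0 0 0 0.354"

```text
clock: 1.72
ee_pos: [0.5238, 0.0722, 0.2558]
orientation: [-0.006, 0.998, 0.066, -0.001]
wrist_force: [0.1, -1.2, 0.8]
gripper_width: 0.0002
gripper_force: 0.0
```

Run:
```python
from h import *
for n,(x0,y0,x1,y1) in(("side",(240,150,400,260)),("top",(270,130,450,265))):
    p,d=ctrl.snapshot(n); cv2.imwrite(f"pics/{n}1.png",cv2.resize(p[y0:y1,x0:x1,::-1],None,fx=4,fy=4,interpolation=3))
    print(n,cents(p,(100,140,60),(125,255,255),(270,130,360,215)),cents(p,(0,170,110),(4,255,255),(270,130,450,280)))
s=ctrl.read_state();print(s["ee_pos"],s["orientation"],s["clock"])
a=cv2.imread("pics/side1.png");b=cv2.imread("pics/top1.png");o=np.zeros((540,1360,3),np.uint8);o[:440,:640]=a;o[:540,640:]=b
cv2.imwrite("pics/both1.png",cv2.resize(o,(800,318)))
```

```text
side [(np.float64(290.9), np.float64(186.6), [290, 182, 3, 10, 28]), (np.float64(283.5), np.float64(196.4), [282, 191, 4, 12, 39])] [(np.float64(310.5), np.float64(192.4), [308, 189, 6, 8, 22])]
top [] [(np.float64(305.1), np.float64(197.0), [299, 194, 13, 7, 38])]
[0.52381771 0.07150765 0.25612656] [-5.86836306e-03  9.97877118e-01  6.48540528e-02 -8.78610198e-04] 1.825
```

View pics/both1.png

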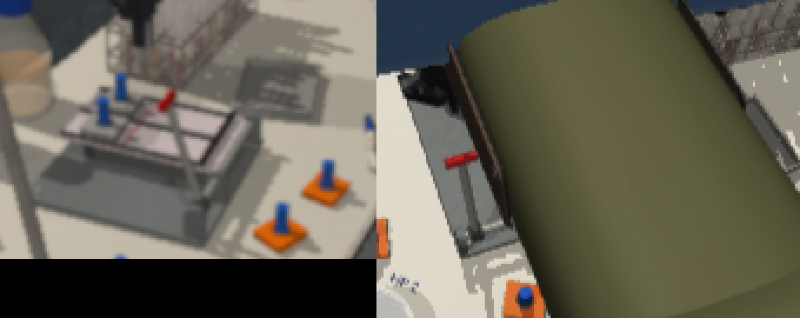

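Emit:
move_arm --pt "0 0 0 0 0 0 0" --pt "0 0 0 0 0 0 0"

```text
clock: 2.08
ee_pos: [0.5244, 0.0718, 0.2565]
orientation: [-0.006, 0.998, 0.065, -0.0]
wrist_force: [0.5, -0.4, -0.7]
gripper_width: 0.0
gripper_force: 0.0
```

Run:
```python
from h import *
s=ctrl.read_state();print(s["ee_pos"],s["q"],s["joint_vel"],s["joint_efforts"])
```

```text
[0.52436204 0.07179932 0.25651076] [ 0.12908034  0.18037949 -0.21855216  1.17171069  0.01211201  3.14057119] [ 0.00353313  0.00167419  0.0025622  -0.0019286  -0.00092912  0.00162114] [-5.79459389e-03 -4.52967238e+01  3.36785996e+01  6.40149563e-03
  4.96862002e-02  1.22377110e-04]
```

Emit:
move_arm --pt "0 0 0 0 0 0 -0.18" --pt "0 0 0 0 0 0 -0.36" --pt "0 0 0 0 0 0 -0.54" --pt "0 0 0 0 0 0 -0.72" --pt "0 0 0 0 0 0 -0.9" --pt "0 0 0 0 0 0 -1.08" --pt "0 0 0 0 0 0 -1.26" --pt "0 0 0 0 0 0 -1.44" --pt "0 0 0 0 0 0 -1.62" --pt "0 0 0 0 0 0 -1.8" --pt "0 0 0 0 0 0 -1.98" --pt "0 0 0 0 0 0 -2.16" --pt "0 0 0 0 0 0 -2.34" --pt "0 0 0 0 0 0 -2.52" --pt "0 0 0 0 0 0 -2.7" --pt "0 0 0 0 0 0 -2.88" --pt "0 0 0 0 0 0 -3.06" --pt "0 0 0 0 0 0 -3.11" --pt "0 0 0 0 0 0 -3.11"

```text
clock: 4.45
ee_pos: [0.5245, 0.0722, 0.2564]
orientation: [-0.0, -0.049, 0.999, 0.006]
wrist_force: [0.7, 0.5, 0.5]
gripper_width: -0.0
gripper_force: 0.0
```

Emit:
move_arm --pt "0 0 0.7 0 0 0 0" --pt "0 0 1.4 1 0 0 0" --pt "0 0 1.4 3 0 0 0" --pt "0 0 1.4 5 0 0 0" --pt "0 0 1.4 6.5 0 0 0" --pt "0 0.5 1.4 6.5 0 0 0" --pt "0 0.8 1.4 6.5 0 0 0" --pt "0 0.8 1.4 6.5 0 0 0"

```text
clock: 5.45
ee_pos: [0.5153, 0.0865, 0.1923]
orientation: [0.0, -0.05, 0.999, 0.006]
wrist_force: [0.6, 0.2, 0.4]
gripper_width: -0.0002
gripper_force: 0.0
```

```bash
cat > look.py <<'E'
from h import *
import sys
p,d=ctrl.snapshot("side"); s=ctrl.read_state()
print(s["clock"],s["ee_pos"].round(4),s["orientation"].round(4),"F",s["wrist_force"].round(2))
for c in cents(p,(100,140,60),(125,255,255),(265,150,350,235)): print("blue",c[:2],c[2][:4])
for c in cents(p,(0,150,90),(6,255,255),(270,130,400,240),5): print("red",c[:2],c[2][4])
if len(sys.argv)>1:
    cv2.imwrite(f"pics/{sys.argv[1]}.png",cv2.resize(p[150:260,240:400,::-1],None,fx=5,fy=5,interpolation=3))
E
python3 look.py l2
```

```text
5.5 [0.5155 0.0865 0.1923] [ 2.000e-04 -4.980e-02  9.987e-01  6.100e-03] F [ 0.95  0.14 -0.34]
blue (np.float64(290.8), np.float64(187.0)) [290, 182, 3, 10]
blue (np.float64(283.6), np.float64(196.4)) [282, 191, 4, 12]
red (np.float64(310.5), np.float64(192.7)) 26
```

View pics/l2.png

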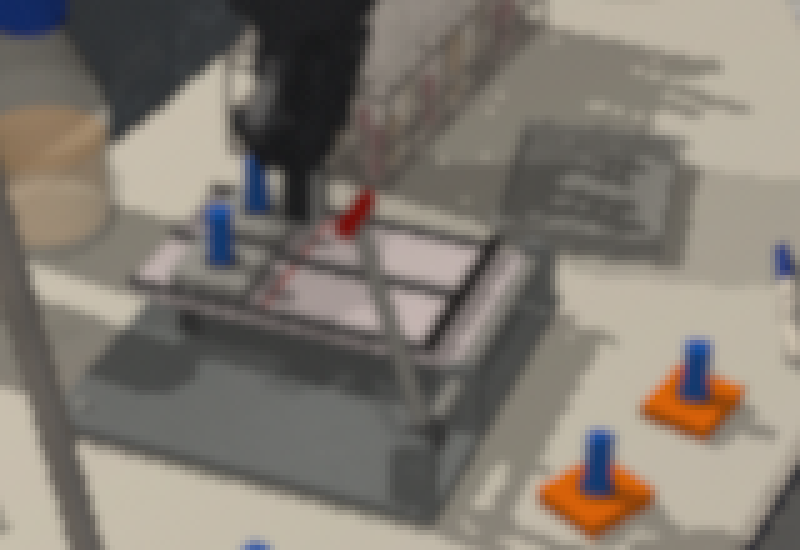

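Emit:
move_arm --pt "0 0.15 0 0 0 0 0" --pt "0 0.3 0 0 0 0 0" --pt "0 0.45 0 0 0 0 0" --pt "0 0.6 0 0 0 0 0" --pt "0 0.75 0 0 0 0 0" --pt "0 0.9 0 0 0 0 0" --pt "0 1.0 0 0 0 0 0" --pt "0 1.1 0 0 0 0 0" --pt "0 1.2 0 0 0 0 0" --pt "0 1.3 0 0 0 0 0" --pt "0 1.4 0 0 0 0 0" --pt "0 1.5 0 0 0 0 0" --pt "0 1.6 0 0 0 0 0"

```text
clock: 7.12
ee_pos: [0.5016, 0.0851, 0.1923]
orientation: [0.002, -0.05, 0.999, 0.006]
wrist_force: [7.8, 0.4, -0.4]
gripper_width: 0.0002
gripper_force: 3.7
```

```bash
python3 look.py
```

```text
7.175 [0.5015 0.0851 0.1924] [ 0.0019 -0.0498  0.9987  0.0061] F [ 7.14  0.24 -2.3 ]
blue (np.float64(291.1), np.float64(185.4)) [290, 181, 4, 10]
blue (np.float64(283.8), np.float64(195.9)) [282, 191, 4, 11]
red (np.float64(311.1), np.float64(192.6)) 30
```

Emit:
move_arm --pt "0 0.12 0 0 0 0 0" --pt "0 0.24 0 0 0 0 0" --pt "0 0.36 0 0 0 0 0" --pt "0 0.48 0 0 0 0 0" --pt "0 0.6 0 0 0 0 0" --pt "0 0.72 0 0 0 0 0" --pt "0 0.84 0 0 0 0 0" --pt "0 0.96 0 0 0 0 0" --pt "0 1.08 0 0 0 0 0" --pt "0 1.2 0 0 0 0 0" --pt "0 1.32 0 0 0 0 0" --pt "0 1.44 0 0 0 0 0"

```text
clock: 8.68
ee_pos: [0.4898, 0.0839, 0.1945]
orientation: [0.005, -0.05, 0.999, 0.006]
wrist_force: [9.3, 0.3, 6.6]
gripper_width: 0.0001
gripper_force: 4.7
```

```bash
python3 look.py
```

```text
8.725 [0.4896 0.0839 0.1945] [ 0.0047 -0.0498  0.9987  0.0063] F [8.4  0.1  7.65]
blue (np.float64(292.3), np.float64(181.6)) [291, 177, 4, 11]
blue (np.float64(284.7), np.float64(192.5)) [283, 187, 4, 11]
red (np.float64(315.6), np.float64(192.3)) 30
```

Emit:
move_arm --pt "0 0.1 0 -0.1 0 0 0" --pt "0 0.2 0 -0.2 0 0 0" --pt "0 0.3 0 -0.25 0 0 0" --pt "0 0.4 0 -0.3 0 0 0" --pt "0 0.5 0 -0.33 0 0 0" --pt "0 0.6 0 -0.36 0 0 0" --pt "0 0.6 0 -0.36 0 0 0"

```text
clock: 9.6
ee_pos: [0.4816, 0.083, 0.1964]
orientation: [0.002, -0.05, 0.999, 0.006]
wrist_force: [7.9, 0.9, -0.1]
gripper_width: -0.0001
gripper_force: 3.5
```

```bash
python3 look.py
```

```text
9.65 [0.4816 0.083  0.1963] [ 0.0023 -0.0498  0.9987  0.0061] F [7.44 0.11 0.42]
blue (np.float64(293.0), np.float64(179.2)) [291, 174, 5, 11]
blue (np.float64(285.6), np.float64(189.4)) [284, 185, 5, 11]
red (np.float64(318.5), np.float64(192.5)) 30
```

Emit:
move_arm --pt "0 0.1 0 -0.02 0 0 0" --pt "0 0.2 0 -0.04 0 0 0" --pt "0 0.3 0 -0.05 0 0 0" --pt "0 0.3 0 -0.05 0 0 0" --pt "0 0.3 0 -0.05 0 0 0"

```text
clock: 10.28
ee_pos: [0.4786, 0.0826, 0.1968]
orientation: [0.002, -0.05, 0.999, 0.006]
wrist_force: [6.4, 0.2, 0.6]
gripper_width: 0.0001
gripper_force: 3.5
```

```bash
python3 look.py
```

```text
10.325 [0.4786 0.0826 0.1968] [ 0.0023 -0.0498  0.9987  0.006 ] F [ 7.33  0.59 -0.5 ]
blue (np.float64(293.4), np.float64(178.4)) [291, 173, 5, 11]
blue (np.float64(286.1), np.float64(188.8)) [284, 184, 5, 11]
red (np.float64(319.7), np.float64(192.6)) 32
```

Emit:
move_arm --pt "0 0.1 0 -0.02 0 0 0" --pt "0 0.2 0 -0.04 0 0 0" --pt "0 0.3 0 -0.05 0 0 0" --pt "0 0.3 0 -0.05 0 0 0" --pt "0 0.3 0 -0.05 0 0 0"

```text
clock: 10.95
ee_pos: [0.4756, 0.0823, 0.1973]
orientation: [0.002, -0.05, 0.999, 0.006]
wrist_force: [6.7, -0.2, -0.2]
gripper_width: -0.0001
gripper_force: 3.5
```

```bash
python3 look.py
```

```text
11.0 [0.4756 0.0823 0.1973] [ 0.0022 -0.0498  0.9987  0.006 ] F [ 7.4   1.23 -0.44]
blue (np.float64(293.8), np.float64(177.2)) [292, 173, 5, 10]
blue (np.float64(286.4), np.float64(187.8)) [284, 183, 6, 11]
red (np.float64(320.9), np.float64(192.6)) 30
```

Emit:
move_arm --pt "0 0.1 0 -0.02 0 0 0" --pt "0 0.2 0 -0.03 0 0 0" --pt "0 0.3 0 -0.04 0 0 0" --pt "0 0.3 0 -0.04 0 0 0" --pt "0 0.3 0 -0.04 0 0 0"

```text
clock: 11.62
ee_pos: [0.4725, 0.0819, 0.1977]
orientation: [0.002, -0.05, 0.999, 0.006]
wrist_force: [6.8, -0.0, -0.7]
gripper_width: 0.0002
gripper_force: 3.5
```

```bash
python3 look.py
```

```text
11.675 [0.4725 0.0819 0.1977] [ 0.0022 -0.0498  0.9987  0.0059] F [ 6.48 -0.05  0.08]
blue (np.float64(294.2), np.float64(176.6)) [292, 172, 5, 10]
blue (np.float64(287.0), np.float64(186.8)) [285, 182, 5, 11]
red (np.float64(321.7), np.float64(192.8)) 32
```

Emit:
move_arm --pt "0 0.1 0 -0.01 0 0 0" --pt "0 0.2 0 -0.01 0 0 0" --pt "0 0.2 0 -0.01 0 0 0" --pt "0 0.2 0 -0.01 0 0 0"

```text
clock: 12.18
ee_pos: [0.4707, 0.0817, 0.1979]
orientation: [0.002, -0.05, 0.999, 0.006]
wrist_force: [6.7, 0.1, 0.0]
gripper_width: 0.0001
gripper_force: 3.5
```

```bash
python3 look.py
```

```text
12.225 [0.4707 0.0817 0.1979] [ 0.0023 -0.0498  0.9987  0.0059] F [7.2  0.38 0.43]
blue (np.float64(294.6), np.float64(176.1)) [292, 171, 6, 11]
blue (np.float64(287.4), np.float64(186.1)) [285, 181, 6, 11]
red (np.float64(322.6), np.float64(192.9)) 33
```

Emit:
move_arm --pt "0 0.1 0 -0.02 0 0 0" --pt "0 0.2 0 -0.02 0 0 0" --pt "0 0.3 0 -0.02 0 0 0" --pt "0 0.3 0 -0.02 0 0 0" --pt "0 0.3 0 -0.02 0 0 0"

```text
clock: 12.85
ee_pos: [0.4677, 0.0814, 0.1981]
orientation: [0.002, -0.05, 0.999, 0.006]
wrist_force: [7.0, -0.5, 1.2]
gripper_width: -0.0001
gripper_force: 3.5
```

```bash
python3 look.py
```

```text
12.9 [0.4677 0.0814 0.1981] [ 0.0024 -0.0498  0.9987  0.0059] F [ 7.02 -0.56  0.74]
blue (np.float64(295.0), np.float64(175.4)) [293, 171, 5, 10]
blue (np.float64(287.7), np.float64(185.1)) [285, 180, 7, 11]
red (np.float64(323.7), np.float64(193.0)) 33
```

Emit:
move_arm --pt "0 0.1 0 0 0 0 0" --pt "0 0.2 0 0 0 0 0" --pt "0 0.3 0 0 0 0 0" --pt "0 0.3 0 0 0 0 0" --pt "0 0.3 0 0 0 0 0"

```text
clock: 13.52
ee_pos: [0.4649, 0.081, 0.1983]
orientation: [0.003, -0.05, 0.999, 0.006]
wrist_force: [7.2, -0.4, 1.4]
gripper_width: -0.0002
gripper_force: 3.5
```

```bash
python3 look.py
```

```text
13.575 [0.4649 0.0811 0.1983] [ 0.0026 -0.0498  0.9987  0.0058] F [ 6.56 -0.64  1.32]
blue (np.float64(292.1), np.float64(180.0)) [286, 170, 13, 21]
red (np.float64(324.6), np.float64(193.2)) 32
```

```bash
python3 look.py l3
```

```text
13.625 [0.4649 0.0811 0.1983] [ 0.0026 -0.0498  0.9987  0.0058] F [ 6.3  -0.64  1.26]
blue (np.float64(292.3), np.float64(180.2)) [287, 170, 12, 21]
red (np.float64(324.6), np.float64(193.2)) 32
```

View pics/l3.png

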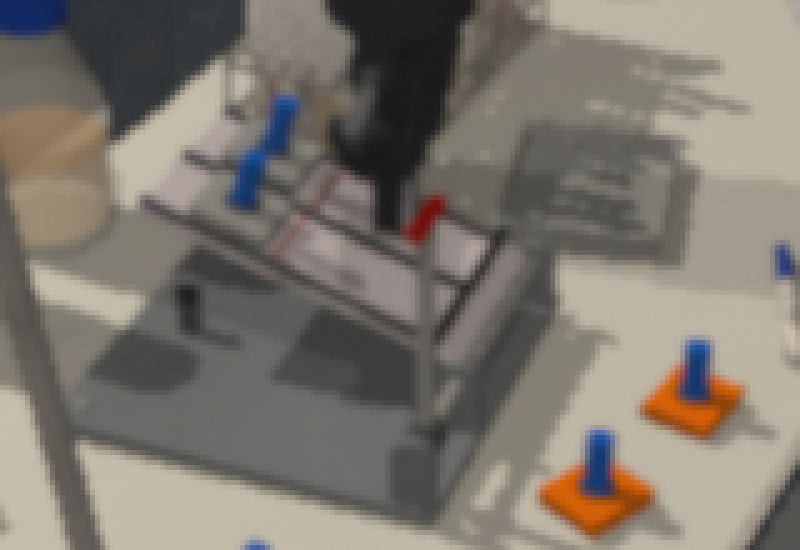

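Emit:
move_arm --pt "0 0 0 0 0 0 0" --pt "0 0 0 0 0 0 0" --pt "0 0 0 0 0 0 0" --pt "0 0 0 0 0 0 0" --pt "0 0 0 0 0 0 0" --pt "0 0 0 0 0 0 0"

```text
clock: 14.38
ee_pos: [0.4649, 0.0811, 0.1983]
orientation: [0.003, -0.05, 0.999, 0.006]
wrist_force: [7.2, -1.7, 1.1]
gripper_width: 0.0003
gripper_force: 3.5
```

```bash
python3 look.py
```

```text
14.425 [0.4649 0.0811 0.1983] [ 0.0026 -0.0498  0.9987  0.0058] F [ 7.25 -1.5   0.57]
blue (np.float64(295.5), np.float64(174.5)) [293, 170, 6, 10]
blue (np.float64(301.1), np.float64(190.8)) [298, 186, 7, 11]
red (np.float64(324.6), np.float64(193.2)) 32
```

Emit:
move_arm --pt "0 0 0 0 0 0 0" --pt "0 0 0 0 0 0 0" --pt "0 0 0 0 0 0 0" --pt "0 0 0 0 0 0 0" --pt "0 0 0 0 0 0 0"

```text
clock: 15.05
ee_pos: [0.4649, 0.0811, 0.1983]
orientation: [0.003, -0.05, 0.999, 0.006]
wrist_force: [7.0, -0.4, 1.0]
gripper_width: -0.0
gripper_force: 3.4
```

```bash
python3 look.py
```

```text
15.1 [0.4649 0.0811 0.1983] [ 0.0025 -0.0498  0.9987  0.0058] F [ 6.2  -1.73  2.61]
blue (np.float64(295.5), np.float64(174.5)) [293, 170, 6, 10]
blue (np.float64(320.7), np.float64(203.1)) [319, 200, 4, 7]
red (np.float64(324.7), np.float64(193.0)) 31
```

Emit:
move_arm --pt "5 -0.4 0 0 0 0 0" --pt "0 -1.2 0 0 0 0 0" --pt "0 -2.4 0 0 0 0 0" --pt "0 -2.8 0 -2 0 0 0" --pt "0 -2.8 0 -5 0 0 0" --pt "0 -2.8 0 -8 0 0 0" --pt "0 -2.8 0 -8 0 0 0"

```text
clock: 15.98
ee_pos: [0.4918, 0.0832, 0.2788]
orientation: [0.001, -0.05, 0.999, 0.006]
wrist_force: [0.8, -0.3, -0.1]
gripper_width: 0.0003
gripper_force: 0.0
```

```bash
python3 look.py l4
python3 - <<'E'
from h import *
p,d=ctrl.snapshot("top"); t=cents(p,(100,140,60),(125,255,255),(280,130,400,245))
for c in t: print(c,dep("top",d,c[0],c[1]).round(3))
p,d=ctrl.snapshot("side")
for c in cents(p,(100,140,60),(125,255,255),(305,150,350,235)):
    print(c,dep("side",d,c[0],c[1]),plane("side",c[0],c[1],.095))
yaw=.11;H=np.array([.460,-.047,.045]);th=.30
for u in(.012,.030,.048):
    x=.051*np.cos(th)-(.006+u)*np.sin(th);z=.051*np.sin(th)+(.006+u)*np.cos(th)
    P=H+[x*np.cos(yaw)-.031*np.sin(yaw),x*np.sin(yaw)+.031*np.cos(yaw),z];print(u,P,proj("side",P),proj("top",P))
E
```

```text
16.025 [0.491  0.083  0.2774] [ 3.000e-04 -4.990e-02  9.987e-01  6.100e-03] F [-0.45 -0.1  -0.04]
blue (np.float64(295.6), np.float64(174.4)) [293, 170, 6, 10]
blue (np.float64(321.6), np.float64(204.4)) [321, 202, 2, 5]
red (np.float64(324.8), np.float64(192.7)) 32
0.012 [ 0.49973735 -0.01142268  0.07726759] (np.float64(322.8457625597603), np.float64(205.53874927559102)) (np.float64(338.99028883187395), np.float64(200.7305152389121))
0.03 [ 0.49445013 -0.01200663  0.09446364] (np.float64(324.66178207629537), np.float64(200.943582395101)) (np.float64(339.794361007419), np.float64(200.0757876725948))
0.048 [ 0.48916292 -0.01259058  0.1116597 ] (np.float64(326.5105931171876), np.float64(196.26544144670297)) (np.float64(340.62188465421286), np.float64(199.40196440173227))
```

View pics/l4.png

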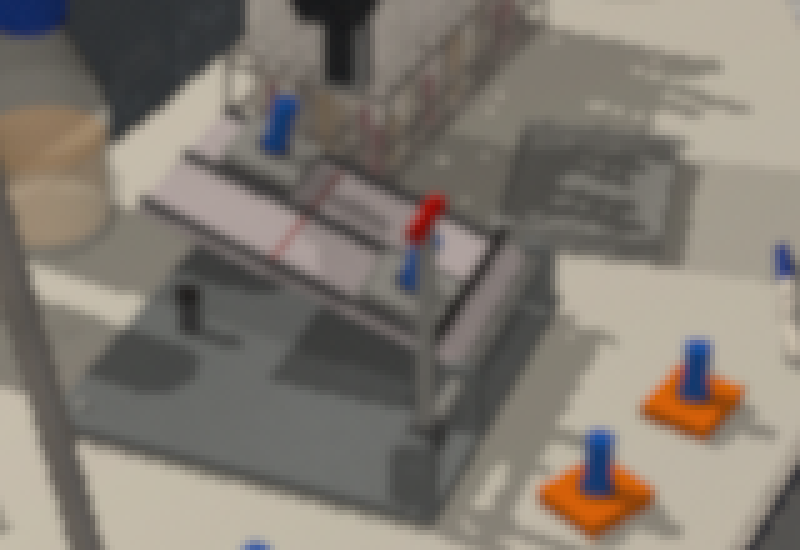

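Emit:
move_arm --pt "5 0.5 -2.5 0 0 0 0" --pt "5 1.2 -5 0 0 0 0" --pt "5 2 -7.5 0 0.003 -0.08 0" --pt "5 2.8 -9.6 0.5 0.006 -0.16 0" --pt "5 3.6 -9.6 2.5 0.012 -0.25 0" --pt "5 3.7 -9.6 5 0.012 -0.3 0" --pt "5 3.7 -9.6 7.2 0.012 -0.3 0" --pt "5 3.7 -9.6 8.2 0.012 -0.3 0" --pt "5 3.7 -9.6 8.2 0.012 -0.3 0"

```text
clock: 17.25
ee_pos: [0.4619, -0.0153, 0.1926]
orientation: [0.148, -0.048, 0.988, 0.008]
wrist_force: [-0.1, -0.5, 0.7]
gripper_width: 0.0501
gripper_force: 0.0
```

```bash
python3 look.py l5
python3 - <<'E'
from h import *
s=ctrl.read_state()
from scipy.spatial.transform import Rotation as R
q=s["orientation"];M=R.from_quat(q[[1,2,3,0]]).as_matrix();print(M.round(3))
yaw=.11;H=np.array([.460,-.047,.045]);th=.30
x=.051*np.cos(th)-.050*np.sin(th);z=.051*np.sin(th)+.050*np.cos(th)
P=H+[x*np.cos(yaw)-.031*np.sin(yaw),x*np.sin(yaw)+.031*np.cos(yaw),z]
print("TCP target",P,"tool delta cm",(M.T@(P-s["ee_pos"])*100).round(2))
E
```

```text
17.3 [ 0.4627 -0.0153  0.1935] [ 0.1486 -0.0485  0.9877  0.0075] F [ 0.92  0.74 -0.23]
blue (np.float64(295.6), np.float64(174.4)) [293, 170, 6, 10]
blue (np.float64(321.6), np.float64(204.4)) [321, 202, 2, 5]
red (np.float64(324.8), np.float64(192.9)) 31
[[-0.951 -0.098  0.293]
 [-0.094  0.995  0.029]
 [-0.294  0.    -0.956]]
TCP target [ 0.49033786 -0.01246081  0.10783835] tool delta cm [-0.14  0.01  9.01]
```

View pics/l5.png

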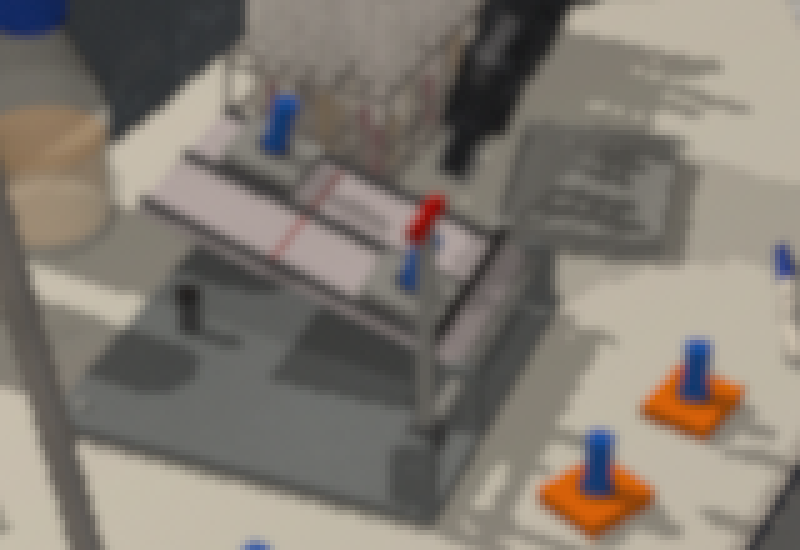

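Emit:
move_arm --pt "5 -0.1 0 2 0 0 0" --pt "5 -0.1 0 4 0 0 0" --pt "5 -0.1 0 6 0 0 0" --pt "5 -0.1 0 7.5 0 0 0" --pt "5 -0.1 0 8.5 0 0 0" --pt "5 -0.1 0 9 0 0 0" --pt "5 -0.1 0 9 0 0 0"

```text
clock: 18.18
ee_pos: [0.4901, -0.0126, 0.1081]
orientation: [0.149, -0.048, 0.988, 0.007]
wrist_force: [0.2, 0.8, -0.1]
gripper_width: 0.0496
gripper_force: 0.0
```

```bash
python3 look.py l6
```

```text
18.225 [ 0.4902 -0.0126  0.1083] [ 0.1492 -0.0484  0.9876  0.0075] F [ 0.33  0.35 -0.07]
blue (np.float64(295.6), np.float64(174.4)) [293, 170, 6, 10]
red (np.float64(324.5), np.float64(193.2)) 50
```

View pics/l6.png

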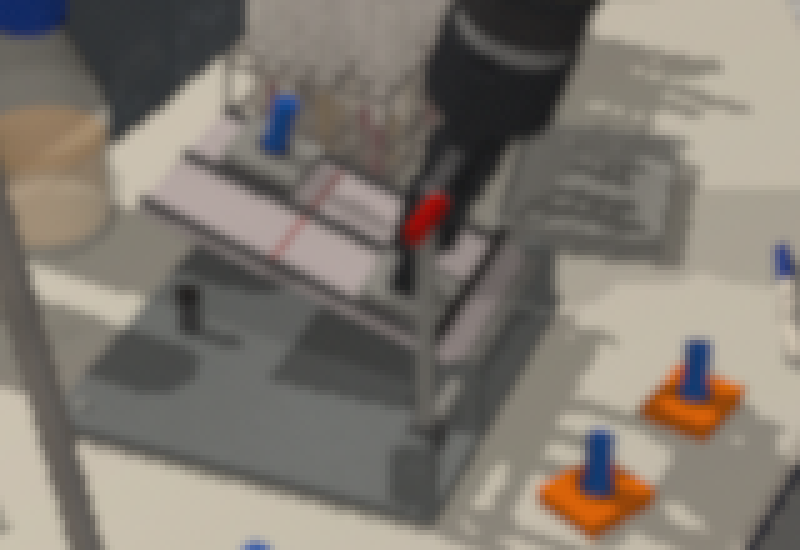

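Fingers straddle the knob (crop ~405,260), with no contact force; close now. That is view 10, so I use numbers only from here.

Emit:
move_arm --pt "1 0 0 0 0 0 0" --pt "1 0 0 0 0 0 0" --pt "1 0 0 0 0 0 0" --pt "1 0 0 0 0 0 0" --pt "1 0 0 0 0 0 0" --pt "1 0 0 0 0 0 0" --grip_force 30

```text
clock: 18.98
ee_pos: [0.4903, -0.0127, 0.1084]
orientation: [0.149, -0.048, 0.988, 0.007]
wrist_force: [-2.0, -0.7, 5.4]
gripper_width: 0.0152
gripper_force: 29.6
```

Emit:
move_arm --pt "1 0 0 -0.3 0 0 0" --pt "1 0 0 -0.8 0 0 0" --pt "1 0 0 -1.8 0 0 0" --pt "1 0 0 -3.3 0 0 0" --pt "1 0 0 -5.3 0 0 0" --pt "1 0 0 -7.5 0 0 0" --pt "1 0 0 -8.5 0 0 0" --pt "1 0 0 -8.5 0 0 0"

```text
clock: 19.98
ee_pos: [0.465, -0.0152, 0.1897]
orientation: [0.149, -0.048, 0.988, 0.007]
wrist_force: [-0.1, 0.4, -0.7]
gripper_width: 0.0148
gripper_force: 29.4
```

```bash
python3 look.py
python3 - <<'E'
from h import *
P=[]
for n in("side","top"):
    d=np.load(n+"0.npy"); c,f,W=cam(n); v,u=np.mgrid[:400,:640]
    q=np.stack([(u-c["cx"])/f,-(v-c["cy"])/f,-np.ones_like(u,float)],-1)*d[...,None]
    w=q@W[:3,:3].T+W[:3,3]; m=(d>0)&(w[...,2]>.008)&(w[...,2]<.03)&(abs(w[...,0]-.48)<.11)&(w[...,1]<-.15)&(w[...,1]>-.37)
    p=w[m]; print(n,len(p),cv2.minAreaRect(p[:,:2].astype(np.float32)*1000)); print("z",np.percentile(p[:,2],[10,50,90]))
    P.append(p)
    # gray tray in side image
p=cv2.imread("pics/side0.png"); h=cv2.cvtColor(p,cv2.COLOR_BGR2HSV)
for n,p in zip("st",P): 
    H,_,_=np.histogram2d(p[:,0],p[:,1],bins=[np.arange(.38,.6,.01),np.arange(-.36,-.14,.01)]); print(H.astype(int))
E
```

```text
20.025 [ 0.4647 -0.0151  0.189 ] [ 0.1489 -0.0484  0.9876  0.0074] F [ 0.16  0.39 -0.75]
blue (np.float64(295.5), np.float64(174.5)) [293, 170, 6, 10]
red (np.float64(324.8), np.float64(192.7)) 34
side 192 ((492.8711853027344, -260.11322021484375), (110.0242691040039, 148.62709045410156), 16.356643676757812)
z [0.00942922 0.01311596 0.0164706 ]
top 172 ((522.2772827148438, -233.04962158203125), (73.86337280273438, 177.93597412109375), 41.28541946411133)
z [0.0088316  0.01566471 0.02030378]
[[0 0 0 0 0 0 0 0 0 0 0 0 0 0 0 0 0 0 0 0 0]
 [0 0 0 0 0 0 0 0 0 0 0 0 0 0 0 0 0 0 0 0 0]
 [0 0 0 0 0 0 0 0 0 0 0 0 0 0 0 0 0 0 0 0 0]
 [0 0 0 0 0 0 0 0 0 0 0 0 0 0 0 0 0 0 0 0 0]
 [0 0 0 0 0 0 0 0 0 0 0 0 0 2 3 4 0 0 0 0 0]
 [0 0 0 0 0 0 0 0 2 1 1 3 1 0 1 6 0 0 0 0 0]
 [0 0 0 0 0 1 1 2 1 0 0 0 0 0 0 7 0 0 0 0 0]
 [0 0 0 2 0 2 0 0 0 0 0 0 0 0 0 3 3 0 0 0 0]
 [0 3 5 0 0 0 0 0 0 0 0 0 0 0 0 0 8 0 0 0 0]
 [0 2 3 0 0 0 0 0 0 0 0 0 0 0 0 0 5 2 0 0 0]
 [0 1 5 0 0 0 0 0 0 0 0 0 0 0 0 0 5 3 0 0 0]
 [0 0 4 5 0 0 0 0 0 0 0 0 0 0 0 0 3 5 0 0 0]
 [0 0 0 5 0 0 0 0 0 0 0 0 0 0 0 0 1 6 0 0 0]
 [0 0 0 7 0 0 0 0 0 
[... 1027 characters left out ...]
 0  0  0  0  0  0  0  0  5  0  0  0  0]
 [ 0  0  0  0  0  0  0  0  0  0  1  0  0  1  0  0  4  4  0  0  0]
 [ 0  0  0  0  0  0  0  0  0  1  2  0  0  3  1  1  0  7  0  0  0]
 [ 0  0  0  0  0  0  0  0  0  1  0  0  1  0  0  0  0  6  1  0  0]
 [ 0  0  0  0  0  0  0  0  0  0  1  0  0  1  0  1  5 10  1  0  0]
 [ 0  0  0  0  0  0  0  1  0  0  0  1  4  6  7  6  1  0  0  0  0]
 [ 0  0  0  0  2  0  0  0  1  4  9  4  2  0  0  0  0  0  0  0  0]
 [ 0  0  0  0  5  3  7  7  5  3  0  0  0  0  0  0  0  0  0  0  0]
 [ 0  0  0  0  5  2  1  0  0  0  0  0  0  0  0  0  0  0  0  0  0]
 [ 0  0  0  0  0  0  0  0  0  0  0  0  0  0  0  0  0  0  0  0  0]
 [ 0  0  0  0  0  0  1  0  0  0  0  0  0  0  0  0  0  0  0  0  0]]
```

Emit:
move_arm --pt "1 0 -2 -0.2 0 0 0" --pt "1 0 -5 -0.2 0 0.03 -0.02" --pt "1 0 -8.5 -0.2 0 0.06 -0.04" --pt "1 0 -12 0 0 0.1 -0.06" --pt "1 0 -15.5 0 -0.01 0.14 -0.08" --pt "1 0 -19 0 -0.015 0.18 -0.11" --pt "1 0 -22 0 -0.02 0.22 -0.14" --pt "1 0 -24 0 -0.025 0.26 -0.16" --pt "1 0 -24.6 0 -0.028 0.298 -0.185" --pt "1 0.8 -24.6 3 -0.028 0.298 -0.185" --pt "1 1.8 -24.6 6.5 -0.028 0.298 -0.185" --pt "1 2.6 -24.6 9.5 -0.028 0.298 -0.185" --pt "1 2.9 -24.6 10.5 -0.028 0.298 -0.185" --pt "1 2.9 -24.6 10.5 -0.028 0.298 -0.185" --pt "1 2.9 -24.6 10.5 -0.028 0.298 -0.185"

```text
clock: 21.9
ee_pos: [0.4931, -0.26, 0.0813]
orientation: [0.001, -0.142, 0.99, -0.0]
wrist_force: [-1.2, -0.7, 0.1]
gripper_width: 0.0153
gripper_force: 29.5
```

```bash
python3 - <<'E'
from h import *
from scipy.spatial.transform import Rotation as R
s=ctrl.read_state(); q=s["orientation"];M=R.from_quat(q[[1,2,3,0]]).as_matrix();print(s["ee_pos"],M.round(3),s["wrist_force"])
p,d=ctrl.snapshot("side"); cv2.imwrite("pics/l7.png",p[:,:,::-1])
c,f,W=cam("side"); v,u=np.mgrid[:400,:640]
w=(np.stack([(u-c["cx"])/f,-(v-c["cy"])/f,-np.ones_like(u,float)],-1)*d[...,None])@W[:3,:3].T+W[:3,3]
m=(abs(w[...,0]-.492)<.06)&(abs(w[...,1]+.26)<.06)&(w[...,2]>.022)&(w[...,2]<.055); b=w[m]; print(len(b), b.min(0),b.max(0), np.histogram(b[:,2],8))
t=b[b[:,2]>.04]
E
python3 look.py
```

```text
[ 0.49310314 -0.26001484  0.08127653] [[-0.96  -0.281  0.002]
 [-0.281  0.96  -0.   ]
 [-0.002 -0.001 -1.   ]] [-1.22859329 -0.66699423  0.09054179]
121 [ 0.46349369 -0.28432242  0.03170048] [ 0.52095713 -0.22928859  0.05372464] (array([ 3, 14, 11, 16, 49, 24,  2,  2]), array([0.03170048, 0.0344535 , 0.03720652, 0.03995954, 0.04271256,
       0.04546558, 0.0482186 , 0.05097162, 0.05372464]))
22.0 [ 0.4932 -0.2601  0.0815] [ 1.200e-03 -1.417e-01  9.899e-01 -5.000e-04] F [-0.35  0.67 -0.7 ]
blue (np.float64(295.5), np.float64(174.5)) [293, 170, 6, 10]
red (np.float64(324.7), np.float64(193.0)) 30
```

Emit:
move_arm --pt "1 0 0 1 0 0 0" --pt "1 0 0 2 0 0 0" --pt "1 0 0 2.5 0 0 0" --pt "1 0 0 2.8 0 0 0" --pt "1 0 0 2.9 0 0 0" --pt "1 0 0 2.9 0 0 0"

```text
clock: 22.75
ee_pos: [0.4924, -0.2596, 0.0513]
orientation: [0.0, -0.142, 0.99, 0.0]
wrist_force: [-0.3, 0.0, -1.0]
gripper_width: 0.0149
gripper_force: 29.5
```

Emit:
move_arm --pt "1 0 0 0.1 0 0 0" --pt "1 0 0 0.2 0 0 0" --pt "1 0 0 0.3 0 0 0" --pt "1 0 0 0.3 0 0 0"

```text
clock: 23.25
ee_pos: [0.4926, -0.2597, 0.0489]
orientation: [0.001, -0.142, 0.99, -0.0]
wrist_force: [-1.0, 0.1, 5.4]
gripper_width: 0.0147
gripper_force: 30.2
```

Emit:
move_arm --pt "1 0 0 0.05 0 0 0" --pt "5 0 0 0.05 0 0 0" --pt "5 0 0 0.05 0 0 0" --pt "5 0 0 0.05 0 0 0" --pt "5 0 0 0.05 0 0 0" --pt "5 0 0 -2 0 0 0" --pt "5 0 0 -6 0 0 0" --pt "5 0 0 -11 0 0 0" --pt "5 0 0 -16 0 0 0" --pt "5 0 0 -18 0 0 0" --pt "5 0 0 -18 0 0 0"

```text
clock: 24.62
ee_pos: [0.4933, -0.2602, 0.2299]
orientation: [0.002, -0.142, 0.99, -0.001]
wrist_force: [-0.7, 0.0, -0.8]
gripper_width: 0.05
gripper_force: 0.0
```

```bash
python3 look.py
python3 - <<'E'
from h import *
p,d=ctrl.snapshot("side"); cv2.imwrite("pics/l8.png",p[:,:,::-1])
c,f,W=cam("side"); v,u=np.mgrid[:400,:640]
w=(np.stack([(u-c["cx"])/f,-(v-c["cy"])/f,-np.ones_like(u,float)],-1)*d[...,None])@W[:3,:3].T+W[:3,3]
for c in cents(p,(100,140,60),(125,255,255),(330,150,390,200)): print(c, plane("side",c[0],c[1],.033))
m=(abs(w[...,0]-.492)<.032)&(abs(w[...,1]+.26)<.035)&(w[...,2]>.0)&(w[...,2]<.08); b=w[m]; print(np.histogram(b[:,2],12))
t=b[(b[:,2]>.011)&(b[:,2]<.019)]; A=np.c_[t[:,:2]-[.492,-.26],np.ones(len(t))]; print(len(t),t.min(0),t.max(0),np.linalg.lstsq(A,t[:,2],rcond=None)[0])
s=ctrl.read_state(); print(abs(s["joint_vel"]).max())
E
```

```text
24.675 [ 0.4924 -0.2597  0.2282] [ 7.000e-04 -1.417e-01  9.899e-01 -0.000e+00] F [-0.68 -0.36 -0.1 ]
blue (np.float64(295.5), np.float64(174.5)) [293, 170, 6, 10]
red (np.float64(324.7), np.float64(193.0)) 30
(np.float64(357.4), np.float64(181.0), [356, 177, 4, 10, 35]) [ 0.49544367 -0.25905054  0.033     ]
(array([50, 20, 71, 26,  5,  7,  6,  4,  5,  7,  5,  8]), array([9.13264737e-05, 4.43780754e-03, 8.78428861e-03, 1.31307697e-02,
       1.74772508e-02, 2.18237318e-02, 2.61702129e-02, 3.05166940e-02,
       3.48631750e-02, 3.92096561e-02, 4.35561372e-02, 4.79026182e-02,
       5.22490993e-02]))
79 [ 0.46343761 -0.27992873  0.01112348] [ 0.52269096 -0.23051412  0.01836092] [0.00347066 0.01009108 0.01296224]
0.018383246352660722
```

The sled stands flat at (0.494, -0.259), within a few mm of the tray's centre. The ramp and the other sled are unchanged, so I hand the job in.

```bash
python3 -c "
from rig import ctrl
print(ctrl.sign_off())"
```

```text
the job is handed in; nothing more can be done
None
```

The job is handed in: the left-lane (lever-side) sled slid to the stop at about 0.3 rad tilt and now stands flat near the tray's centre, and the camera shows the ramp still tilted and the other sled still above the red line. The hand-in returned no verdict.

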